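Make up two fixture kits at the laser marker

TASK

Make up the two fixture kits for the laser marker. In the three-bay tray put the aluminium fence bar in the long bay, the round black nut in the larger of the other two bays and the tallest steel standoff in the smallest bay; in the two-bay tray put the V-block in the larger bay and the shortest standoff in the smaller one. Set each part down (do not drop it) upright and flat on the floor of its bay, leave the middle-sized standoff where it stands and do not tip over the screw pot.

Things in the scene. Friction and masses are not known exactly. Their poses are not given: they have to be found in the camera images.
- tray3: Three-bay kit tray, grey plastic, fixed to the bench, 126 (x) x 164 (y) x 10 mm high, floor 4 mm thick, walls and dividers 4 mm thick. Origin: centre of its underside. In its own frame (z up): the long bay is 52 (x) x 156 (y) mm, centre at x +33, y 0 mm; the larger of the other two bays is 62 (x) x 90 (y) mm, centre at x -28, y -33 mm; the smallest bay is 62 x 62 mm, centre at x -28, y +47 mm.
- tray2: Two-bay kit tray, grey plastic, fixed to the bench, 78 (x) x 154 (y) x 10 mm high, floor 4 mm thick, walls and divider 4 mm thick. Origin: centre of its underside. In its own frame (z up): the larger bay is 70 (x) x 78 (y) mm, centre at x 0, y -34 mm; the smaller bay is 70 (x) x 64 (y) mm, centre at x 0, y +41 mm.
- fence: Fence bar, straight aluminium bar 22 (x) x 120 (y) x 28 mm high with two dark screw holes in its top, loose, 0.2 kg, lying on the bench. Origin: centre of its underside, z up.
- vblock: Steel V-block, 50 (x) x 40 (y) x 35 mm high, with a V groove along its own x in the top; its flat outer sides face +y and -y. Loose, 0.32 kg. Origin: centre of its underside, z up (groove up).
- post_tall: Tallest of three round steel standoffs (tallest and thinnest): 58 mm high, stem 20 mm diameter on a foot flange 30 mm diameter and 6 mm high. Loose, 0.14 kg, upright. Origin: centre of its underside, z up along its axis.
- post_mid: Middle-sized round steel standoff, to be left alone: 44 mm high, stem 27 mm diameter, foot 37 mm diameter and 6 mm high. Loose, upright. Origin: centre of its underside, z up.
- post_short: Shortest of the three round steel standoffs (shortest and thickest): 30 mm high, stem 34 mm diameter on a foot flange 44 mm diameter and 6 mm high. Loose, 0.2 kg, upright. Origin: centre of its underside, z up.
- nut: Knurled clamping nut, black plastic disc with a brass insert in its top: 44 mm diameter, 30 mm high. Loose, 0.08 kg. Origin: centre of its underside, z up along its axis (brass up).
- pot: Small open aluminium pot of screws, 38 mm diameter, 36 mm high, loose, standing among the parts; a bystander. Origin: centre of its underside, z up.
There are look-alikes about, which are no part of the job. Leave any green or red look-alike of the nut alone. Of the things shaped like the fence, the aluminium one is meant.

How it is judged:
By the outcome, as a careful person would: the job done as asked, in the order asked, and still so for the second after the job is handed in, with the robot touching nothing.
It also fails if it takes over 128 s, if anything falls off the work surface, if the arm or the gripper's body presses on something with over 40 N, if the wrist force passes 120 N, or if a joint passes its speed limit or range.

ROBOT

A 6-joint arm with a two-finger parallel gripper is mounted at the origin on the work surface. World frame = base frame: x ahead of the robot, y to its left, z up, the work surface at z = 0. Lengths are in m, angles in rad, forces in N, time in s.
With the tool pointing down it reaches from about 0.3 to 0.875 m from the base axis. Payload 6.4 kg.
Tool frame: the origin (TCP) lies midway between the tips of the shut fingers; the grasp point (between the pads) lies 19 mm behind it; z points along the fingers, y is the direction in which the jaws open and shut (so a half turn about z gives the same grasp; the last joint's range is limited). The gripper opens to 85 mm and grips with 20 to 120 N. Pads are 22 mm wide; open, the fingers measure 114 mm over their backs; the gripper's body (76 mm by 85 mm) begins 54 mm behind the grasp point. The pads swing forward as they close: fully open they stand 13 mm farther back than shut.
Start: joints at [-1.48, 0.181, 1.607, -0, 1.354, -0.206], TCP at [0.168, -0.55, 0.231] pointing down, gripper open.
Joint ranges: [-2.99, 2.99], [-0.89, 2.07], [0.3, 2.58], [-1.14, 4.28], [0, 2.63], [-3.12, 3.12]. Speed limits (rad/s): [2.57, 2.57, 3.01, 3.14, 3.14, 3.14].

INTERFACE

Orientations are given as a unit quaternion [w, x, y, z].
In Python, from bench import ctrl gives the robot as it stands. The module is installed in compiled form; this text tells all that it offers.
- The arm moves only by the tool arm_command, never from a script. Its argument "plan" is one flat list of numbers, 4 for each row, row after row: the shift along the tool's x, y, z in mm, then the turn about the tool's z in rad. A call has 1 to 20 rows; each row shifts and turns the commanded pose from where the row before left it, along the tool's axes as they then stand; what a row does not reach is not made up. A row lasts 1/10 s, in which the tool goes at most 50 mm and 8.59 degrees, less where a joint would pass 70% of its speed; a pose out of reach is approached as far as the arm can. A call is refused whole if a number of a shift passes 50 or a number of a turn 0.15, either way. A call with a gripper value outside its range is refused whole. "grip" is the opening, from 0 (shut) to 1 (fully open), set as the call begins (left out, the last holds). The fingers move at their own pace and stop on an object; the grip force is fixed at half the most. Time passes only in rows, so rows that do not move let the fingers close. It gives the time, the measured TCP pose, the force and the opening at its end, in the units of the state.
- ctrl.get_obs(): the state, without advancing time (a new reading comes with each control period).
- ctrl.camera(name): name is "scene" or "top" or "wrist"; returns a dict with "color" (384x512x3 uint8, red, green, blue), "camera_matrix" (3x3 intrinsics, pixels), "k1" (the pictures are not rectified: a ray, as slopes to the right and down, at radius r is drawn at 1 + k1 r^2 times it, then the intrinsics apply), "eye" and "attitude" of the camera in the world; the wrist camera has in their place "T_tool_cam" (4x4, takes a point from camera to tool coordinates, whose origin is the TCP and whose axes are the flange's). Camera axes: x right, y up, looking along -z (the intrinsics and any distortion apply to the point x, -y, -z); pixel columns grow to the right and rows downward; lengths in m; the calibration is good to about 2 mm. A picture is of the moment at which its call begins: read the wrist's pose just before it. There is no depth.
- ctrl.hand_in(): hands the job in, once; it reports no verdict.
The state is a dict: "time_s": time; "q": joint angles; "dq": joint speeds; "joint_efforts": joint torques, N m; "eef_pos": TCP position; "eef_rot": TCP orientation; "wrist_force": force on the tool from outside, world axes, zero at the start; "torque": the same for the moment, N m; "opening": opening from 0.0 (shut) to 1.0 (fully open).
Only numpy, scipy, OpenCV 4.12 (cv2) and the standard library are available. Lean on these libraries where they do the work, as an engineer would, in place of code of your own. Each camera call takes 0.05 s, during which the arm holds its last target. There are 200 camera calls.

## Working session

There is one attempt and no reset: what is moved stays moved. The work goes in short steps, Python scripts to look and compute and a tool call to move; the robot and the scene stay as the last step left them, time stands still between calls to the robot, and variables do not carry over. Pictures are saved under pics/ and viewed, about 12 in all and at most 16, crops included, and the job is handed in when it is done.

Besides the shell and the picture viewer there is one more tool, called after "Request:" as name(argument=value, ...), one argument or row to a line, values as JSON. arm_command: Moves the arm, as the interface text tells. Its arguments: {"type":"object","properties":{"plan":{"type":"array","items":{"type":"number"}},"grip":{"type":"number"}},"required":["plan"]}

```bash
mkdir -p pics
cat > h.py <<'E'
import numpy as np, cv2
from bench import ctrl
from scipy.spatial.transform import Rotation as R
def save(name,fn):
    o=ctrl.get_obs(); c=ctrl.camera(name)
    d={k:np.array(v) for k,v in c.items()}
    d['p']=np.array(o['eef_pos']); d['r']=np.array(o['eef_rot'])
    np.savez('pics/'+fn+'.npz',**d); cv2.imwrite('pics/'+fn+'.png',c['color'][:,:,::-1]); return d
def load(fn): return dict(np.load('pics/'+fn+'.npz'))
def q2R(q): return R.from_quat([q[1],q[2],q[3],q[0]]).as_matrix()
def campose(d):
    if 'T_tool_cam' in d:
        T=np.eye(4);T[:3,:3]=q2R(d['r']);T[:3,3]=d['p'];T=T@d['T_tool_cam'];return T[:3,:3],T[:3,3]
    a=d['attitude']; return (a if a.shape==(3,3) else q2R(a)),d['eye']
def ray(d,u,v):
    K=d['camera_matrix'];k=float(d['k1'])
    a=np.array([(u-K[0,2])/K[0,0],(v-K[1,2])/K[1,1]]);s=a.copy()
    for _ in range(20): s=a/(1+k*(s@s))
    Rm,e=campose(d); return e,Rm@np.array([s[0],-s[1],-1])
def px(d,u,v,z):
    e,r=ray(d,u,v); return e+r*(z-e[2])/r[2]
def proj(d,P):
    K=d['camera_matrix'];k=float(d['k1']);Rm,e=campose(d)
    c=Rm.T@(np.array(P)-e); s=np.array([c[0],-c[1]])/-c[2]; s=s*(1+k*(s@s))
    return K[0,0]*s[0]+K[0,2],K[1,1]*s[1]+K[1,2]
E
python3 - <<'E'
from h import *
for n in('top','scene'):
    d=save(n,n+'0');print(n,d['camera_matrix'].tolist(),d['k1'],d['eye'],d['attitude'].tolist())
    cv2.imwrite(f'pics/{n}0b.png',cv2.resize(d['color'][:,:,::-1],(800,600),interpolation=cv2.INTER_CUBIC))
o=ctrl.get_obs();print(o)
d=save('wrist','w0');print(d['T_tool_cam'])
E
```

```text
top [[349.1562614406062, 0.0, 250.40888576930533], [0.0, 349.1562614406062, 191.51080397182972], [0.0, 0.0, 1.0]] -0.09048385312520558 [0.42283297 0.04042287 0.88564607] [-0.7033228822184784, -0.04043479169108997, 0.0376958185145993, 0.7087178396479837]
scene [[409.42749639841037, 0.0, 263.1186662572808], [0.0, 409.42749639841037, 188.15582297421588], [0.0, 0.0, 1.0]] -0.05405802735015639 [ 1.00440643 -0.67048615  0.57982643] [0.8374737789839398, 0.4601890592935561, 0.14462273940176712, 0.2568033536946116]
{'time_s': 0.1, 'q': array([-1.48031999e+00,  1.81499009e-01,  1.60790799e+00,  1.79801363e-05,
        1.35377558e+00, -2.06279252e-01]), 'dq': array([-0.00107605, -0.00194233, -0.00095179,  0.00031054,  0.00150441,
        0.00159987]), 'joint_efforts': array([-2.39332292e-05, -4.45881736e+01, -3.52240062e+01, -3.98940556e-04,
        4.12150141e-03, -7.20355274e-06]), 'eef_pos': array([ 0.16812939, -0.54935795,  0.2304561 ]), 'eef_rot': array([-7.93122196e-04,  9.89012171e-01,  1.47831977e-01,  5.47667053e-05]), 'wrist_force': array([ 0.31050852, -0.0341008 , -0.66854695]), 'torque': array([-0.05412574,  0.02370314, -0.00750824]), 'opening': 1.0016868778520298}
[[-1.89698278e-03  9.57133312e-01  2.89641544e-01  7.35401783e-02]
 [ 9.99998186e-01  1.76535191e-03  7.15719883e-04 -2.65890264e-04]
 [ 1.73720088e-04  2.89642376e-01 -9.57134924e-01 -1.42344694e-01]
 [ 0.00000000e+00  0.00000000e+00  0.00000000e+00  1.00000000e+00]]
```

View pics/top0b.png

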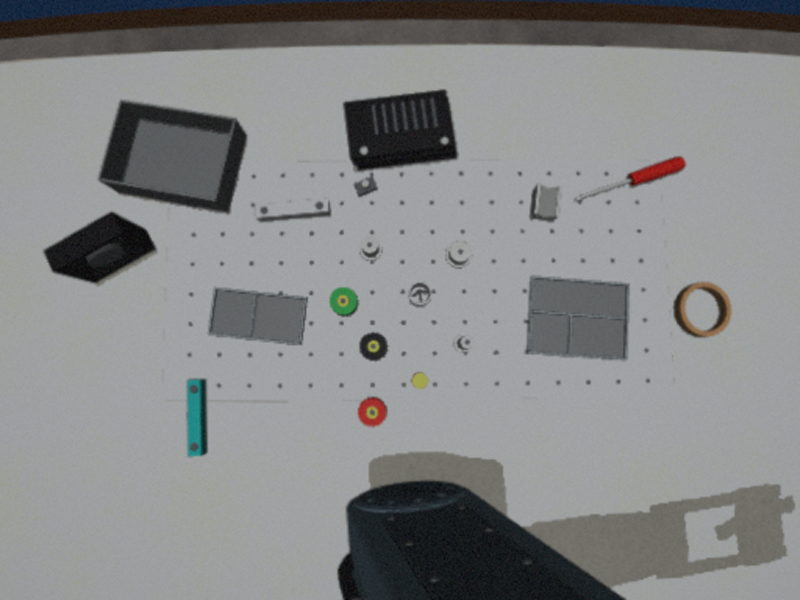

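View pics/scene0b.png

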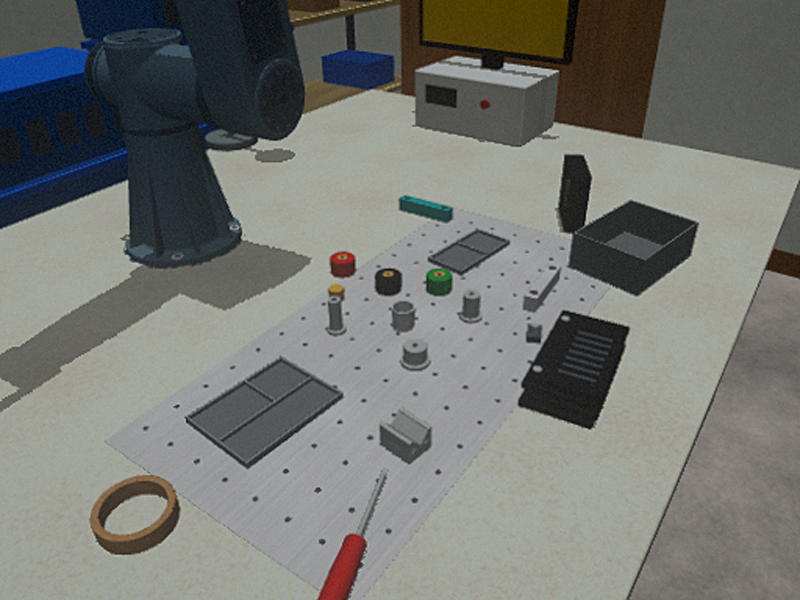

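The top view shows, in 800x600 px: fence (292,209), nut (373,346), tall post (463,344), mid post (371,250), short post (458,255), V-block (545,203), pot (419,294), tray2 (258,316) and tray3 (578,318). The teal bar and the green and red discs are look-alikes. I'll enlarge for measurement.

Run:
```python
from h import *
d=load('top0');im=d['color'][:,:,::-1]
for n,(x,y,w,h) in {'cL':(130,110,140,105),'cR':(260,110,145,125)}.items():
    s=5.0 if n=='cL' else 4.8
    c=cv2.resize(im[y:y+h,x:x+w],None,fx=s,fy=s,interpolation=cv2.INTER_CUBIC)
    for i in range(0,w,20): cv2.putText(c,str(x+i),(int(i*s),8),0,.35,(0,0,255),1); cv2.line(c,(int(i*s),10),(int(i*s),16),(0,0,255),1)
    for i in range(0,h,20): cv2.putText(c,str(y+i),(0,int(i*s)+4),0,.35,(0,0,255),1)
    cv2.imwrite(f'pics/{n}.png',c)
```

```text
(no output)
```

View pics/cL.png

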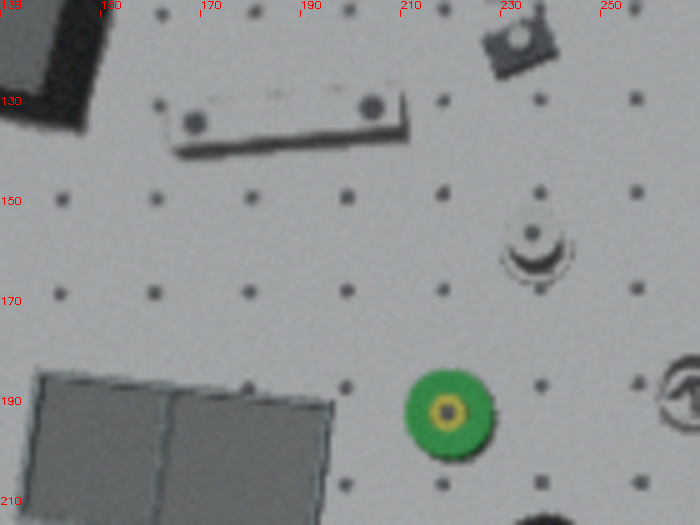

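View pics/cR.png

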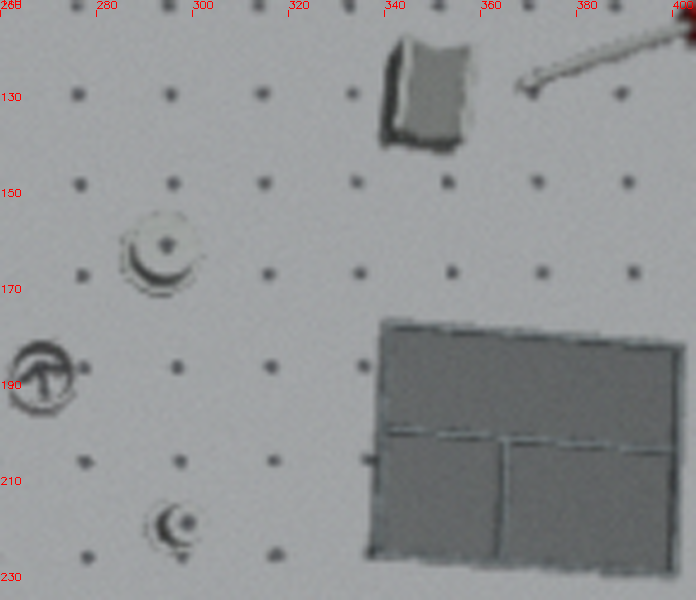

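The crops give top-feature pixels: fence holes at (169,134.6) and (204.4,131.4), short post hole (294.8,160.8), tall post hole (299.2,219). The tray3 and tray2 corners are readable, and the V groove runs roughly vertical in the image, along world x. Next I convert these to positions.

Run:
```python
from h import *
d=load('top0');P=lambda u,v,z:px(d,u,v,z)[:2]*1000
for n,c in {'tray2':[(137.6,184.4),(196.6,190.4),(193.9,220.2),(133.8,213.8)],'tray3':[(339.8,176.7),(402.5,182.1),(401,230.2),(336.7,226)]}.items():
    q=np.array([P(*p,.01) for p in c]); e=[q[i]-q[i-1] for i in range(4)]
    x=(q[0]+q[1]-q[2]-q[3])/2; y=(q[0]+q[3]-q[1]-q[2])/2
    print(n,q.mean(0),'sx,sy',np.linalg.norm(x),np.linalg.norm(y),'yaw',np.degrees([np.arctan2(x[1],x[0]),np.arctan2(-y[0],y[1])]))
a,b=P(169,134.6,.028),P(204.4,131.4,.028);f=a-b
print('fence',(a+b)/2,np.linalg.norm(f),np.degrees(np.arctan2(-f[0],f[1])))
print('nut',P(238.7,221.4,.03),'tall',P(299.2,219,.058),'short',P(294.8,160.8,.03),'mid',P(236.4,156.6,.044),'pot',P(268.5,188,.02))
# vblock: top left ridge line ends, far right ridge
v=[P(260+X/4.8,110+Y/4.8,.035) for X,Y in [(405,42),(468,50),(460,138),(395,133)]]
print('v',np.array(v),np.mean(v,0))
o=ctrl.get_obs();print(q2R(o['eef_rot']))
```

```text
tray2 [494.69574152 259.21921888] sx,sy 75.49290046066477 153.89246062795962 yaw [-5.30563122 -6.23890005]
tray3 [ 486.79298667 -260.61153369] sx,sy 124.46436012946992 164.77248605170118 yaw [-5.20584891 -4.83794069]
fence [668.57295938 203.87844445] 90.51154985577584 4.4736140939879725
nut [444.53353217  72.55776925] tall [448.30142943 -71.77733376] short [594.01501653 -67.89345911] mid [602.79187854  77.10185869] pot [527.39961556  -1.82002548]
v [[ 700.90159733 -196.11397356]
 [ 696.60803623 -229.67324272]
 [ 648.77403292 -222.93477595]
 [ 651.47665867 -188.5227987 ]] [ 674.44008129 -209.31119773]
[[ 9.56273390e-01  2.92474247e-01 -1.33105979e-04]
 [ 2.92474172e-01 -9.56272562e-01  1.28284201e-03]
 [ 2.47912654e-04 -1.26567774e-03 -9.99999168e-01]]
```

```bash
cat > go.py <<'E'
import sys
from h import *
x,y,z,th=map(float,sys.argv[1:5])
o=ctrl.get_obs();Rm=q2R(o['eef_rot']);t=np.degrees(np.arctan2(Rm[1,0],Rm[0,0]))
dt=-np.radians((th-t+180)%360-180);a=np.radians(th)
d=np.array([x,y,z])-np.array(o['eef_pos'])*1000
print('theta',round(t,2),'turn',round(dt,3),'then shift',np.round([d[0]*np.cos(a)+d[1]*np.sin(a),d[0]*np.sin(a)-d[1]*np.cos(a),-d[2]],1),
 'now',np.round(np.array(o['eef_pos'])*1000,1),'t',round(o['time_s'],1),'F',np.round(o['wrist_force'],1),'open',round(o['opening'],3))
E
python3 go.py 668.5 204 160 94.5
```

```text
theta 17.01 turn -1.353 then shift [711.9 557.9  70.6] now [ 168.1 -549.5  230.6] t 0.1 F [ 0.3  0.8 -0.1] open 1.003
```

Request:
arm_command(
  plan=[0,0,0,-0.135,0,0,0,-0.135,0,0,0,-0.135,0,0,0,-0.135,0,0,0,-0.135,0,0,0,-0.135,0,0,0,-0.135,0,0,0,-0.135,0,0,0,-0.135,0,0,0,-0.135,29,23,0,0,29,23,0,0,29,23,0,0,29,23,0,0,29,23,0,0,29,23,0,0,29,23,0,0,29,23,0,0,29,23,0,0,29,23,0,0],
)

```text
time_s: 2.15
eef_pos: [0.376, -0.2418, 0.2312]
eef_rot: [-0.0, 0.68, 0.733, 0.0]
wrist_force: [0.4, 0.2, 0.3]
opening: 0.999
```

Request:
arm_command(
  plan=[30,23.5,5,0,30,23.5,5,0,30,23.5,5,0,30,23.5,5,0,30,23.5,5,0,30,23.5,5,0,30,23.5,5,0,30,23.5,5,0,30,23.5,5,0,30,23.5,5,0,30,23.5,5,0,30,23.5,5,0,30,23.5,5,0,30,23.5,5,0,0,0,0,0,0,0,0,0],
  grip=0.7,
)

```text
time_s: 3.75
eef_pos: [0.6711, 0.2011, 0.1599]
eef_rot: [-0.001, 0.679, 0.734, -0.001]
wrist_force: [0.0, -1.2, -0.5]
opening: 0.699
```

```bash
python3 go.py 668.5 204 10 94.5
python3 - <<'E'
from h import *
d=save('wrist','w1');print(proj(d,[.6685,.204,.028]))
for s in(-1,1):
  print(proj(d,[.6685-s*.0453*np.sin(np.radians(4.5)),.204+s*.0453*np.cos(np.radians(4.5)),.028]))
E
```

```text
theta 94.44 turn -0.001 then shift [  3.1  -2.3 149.9] now [671.1 201.1 159.9] t 3.8 F [ 0.  -1.2 -0.5] open 0.699
(np.float64(253.51662872854416), np.float64(176.6866245413722))
(np.float64(253.704832489681), np.float64(216.63004241106296))
(np.float64(253.3118656045957), np.float64(132.88790676460695))
```

View pics/w1.png

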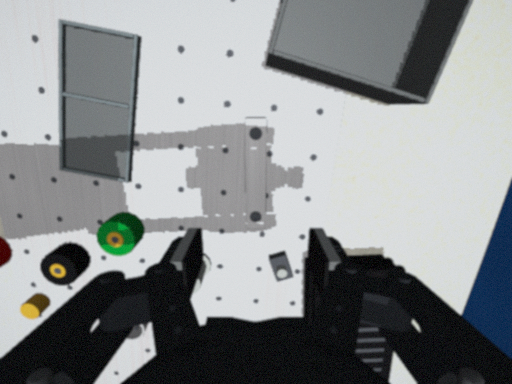

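The wrist picture shows the fence holes at (256,133) and (256,216), within about 2.5 px of the prediction, and the way down is clear.

Request:
arm_command(
  plan=[3,-1,20,0,0,0,20,0,0,0,20,0,0,0,20,0,0,0,20,0,0,0,20,0,0,0,12,0,0,0,10,0,0,0,8,0,0,0,0,0,0,0,0,0],
)

```text
time_s: 4.9
eef_pos: [0.6708, 0.2034, 0.0119]
eef_rot: [0.0, 0.68, 0.733, 0.0]
wrist_force: [-0.2, -0.5, 0.6]
opening: 0.7
```

Request:
arm_command(
  plan=[0,0,0,0,0,0,0,0,0,0,0,0,0,0,0,0,0,0,0,0,0,0,0,0,0,0,0,0,0,0,0,0],
  grip=0,
)

```text
time_s: 5.7
eef_pos: [0.6711, 0.2036, 0.0123]
eef_rot: [0.0, 0.68, 0.733, 0.001]
wrist_force: [-1.5, -0.6, 5.6]
opening: 0.241
```

Request:
arm_command(
  plan=[0,0,-10,0,0,0,-20,0,0,0,-20,0,0,0,-20,0,0,0,-20,0,0,0,-20,0,0,0,0,0.083,0,0,0,0.083,0,0,0,0],
)

```text
time_s: 6.6
eef_pos: [0.6698, 0.2033, 0.121]
eef_rot: [-0.0, 0.738, 0.674, -0.0]
wrist_force: [0.6, 0.1, -1.7]
opening: 0.24
```

```bash
python3 go.py 519.7 -263.5 120 85
```

```text
theta 84.8 turn -0.003 then shift [-478.1 -108.9    1. ] now [669.8 203.3 121. ] t 6.6 F [ 0.6  0.1 -1.7] open 0.24
```

Request:
arm_command(
  plan=[-15,-3.4,0,0,-30,-6.8,0,0,-30,-6.8,0,0,-30,-6.8,0,0,-30,-6.8,0,0,-30,-6.8,0,0,-30,-6.8,0,0,-30,-6.8,0,0,-30,-6.8,0,0,-30,-6.8,0,0,-30,-6.8,0,0,-30,-6.8,0,0,-30,-6.8,0,0,-30,-6.8,0,0,-30,-6.8,0,0,-30,-6.8,0,0,-13,-3.4,0,0,0,0,0,0,0,0,0,0],
)

```text
time_s: 8.5
eef_pos: [0.5187, -0.2624, 0.121]
eef_rot: [-0.001, 0.738, 0.675, 0.0]
wrist_force: [-0.7, 0.3, -2.6]
opening: 0.246
```

```bash
python3 go.py 519.7 -263.5 16.5 85;python3 - <<'E'
from h import *
d=save('wrist','w2')
E
```

```text
theta 84.84 turn -0.003 then shift [ -1.    1.1 104.5] now [ 518.7 -262.4  121. ] t 8.5 F [-0.7  0.3 -2.6] open 0.246
```

View pics/w2.png

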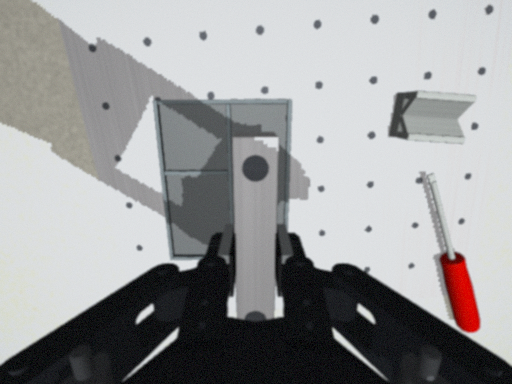

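The fence is held squarely over the long bay, between its walls. I'll lower it.

Request:
arm_command(
  plan=[-1,1,20,0,0,0,20,0,0,0,20,0,0,0,20,0,0,0,12,0,0,0,5,0,0,0,3,0,0,0,0,0,0,0,1,0,0,0,1,0,0,0,1,0,0,0,0,0],
)

```text
time_s: 9.75
eef_pos: [0.52, -0.264, 0.0184]
eef_rot: [0.0, 0.738, 0.675, 0.0]
wrist_force: [-0.2, 0.5, -3.3]
opening: 0.237
```

Request:
arm_command(
  plan=[0,0,1,0,0,0,0,0],
)

```text
time_s: 9.95
eef_pos: [0.5199, -0.2639, 0.0172]
eef_rot: [-0.0, 0.738, 0.675, -0.0]
wrist_force: [-0.7, 0.3, -3.1]
opening: 0.24
```

```bash
for i in 1 ; do python3 go.py 519.7 -263.5 16.5 85;done
```

```text
theta 84.84 turn -0.003 then shift [ 0.4 -0.3  0.7] now [ 519.9 -263.9   17.2] t 9.9 F [-0.7  0.3 -3.1] open 0.24
```

Request:
arm_command(
  plan=[0,0,0.7,0,0,0,0,0],
)

```text
time_s: 10.15
eef_pos: [0.52, -0.2639, 0.0165]
eef_rot: [-0.0, 0.738, 0.675, -0.0]
wrist_force: [0.6, -0.2, -3.1]
opening: 0.24
```

Request:
arm_command(
  plan=[0,0,0.6,0,0,0,0,0],
)

```text
time_s: 10.35
eef_pos: [0.5201, -0.264, 0.0162]
eef_rot: [0.0, 0.738, 0.675, -0.0]
wrist_force: [-1.8, 0.6, 1.1]
opening: 0.245
```

Request:
arm_command(
  plan=[0,0,0.6,0,0,0,0,0],
)

```text
time_s: 10.55
eef_pos: [0.5201, -0.264, 0.0162]
eef_rot: [-0.0, 0.738, 0.675, -0.0]
wrist_force: [-3.1, 1.6, 5.9]
opening: 0.238
```

Request:
arm_command(
  plan=[0,0,0,0,0,0,0,0,0,0,0,0,0,0,0,0,0,0,-5,0,0,0,-15,0,0,0,-20,0,0,0,-20,0,0,0,-20,0,0,0,-20,0,0,0,-20,0,0,0,0,0],
  grip=0.5,
)

```text
time_s: 11.75
eef_pos: [0.5221, -0.2655, 0.14]
eef_rot: [0.004, 0.738, 0.675, 0.001]
wrist_force: [0.5, -0.7, -0.2]
opening: 0.5
```

```bash
python3 go.py 444.5 72.5 136 80
```

```text
theta 84.85 turn 0.085 then shift [ 319.4 -135.1    4. ] now [ 522.1 -265.5  140. ] t 11.8 F [ 0.5 -0.7 -0.2] open 0.5
```

Request:
arm_command(
  plan=[15,-4.9,0,0,30,-9.8,0,0,30,-9.8,0,0,30,-9.8,0,0,30,-9.8,0,0,30,-9.8,0,0,30,-9.8,0,0,30,-9.8,0,0,30,-9.8,0,0,30,-9.8,0,0,30,-9.8,0,0,15,-4.9,0,0,0,0,0,0,0,0,0,0],
  grip=0.8,
)

```text
time_s: 13.15
eef_pos: [0.4412, 0.0749, 0.1346]
eef_rot: [-0.001, 0.738, 0.675, -0.001]
wrist_force: [-0.6, -0.2, -0.7]
opening: 0.799
```

```bash
python3 go.py 444.5 72.5 10 84.85
python3 - <<'E'
from h import *
d=save('wrist','w3');print(proj(d,[.4445,.0725,.030]))
E
```

```text
theta 84.93 turn 0.001 then shift [ -2.1   3.5 124.6] now [441.2  74.9 134.6] t 13.2 F [-0.6 -0.2 -0.7] open 0.799
(np.float64(259.41931872800285), np.float64(189.068588030579))
```

View pics/w3.png

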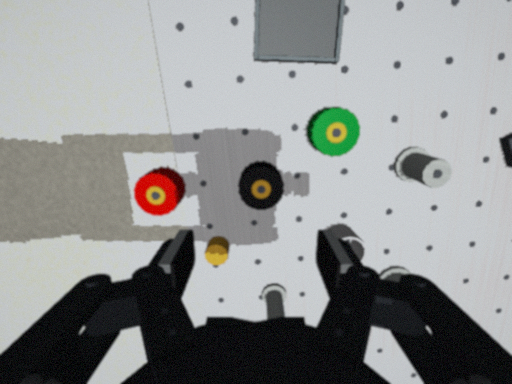

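The nut's brass insert is at (261,189) and was predicted at (259,189). The fingers are clear of the red and green discs.

Request:
arm_command(
  plan=[-2,4,20,0,0,0,20,0,0,0,20,0,0,0,20,0,0,0,15,0,0,0,12,0,0,0,10,0,0,0,7,0,0,0,0,0,0,0,0,0],
)

```text
time_s: 14.2
eef_pos: [0.4464, 0.072, 0.0116]
eef_rot: [0.0, 0.738, 0.675, 0.0]
wrist_force: [-0.5, 0.6, -0.4]
opening: 0.797
```

Request:
arm_command(
  plan=[0,0,0,0,0,0,0,0,0,0,0,0,0,0,0,0,0,0,0,0,0,0,0,0,0,0,0,0],
  grip=0,
)

```text
time_s: 14.9
eef_pos: [0.4469, 0.072, 0.0124]
eef_rot: [0.001, 0.738, 0.675, 0.0]
wrist_force: [-1.1, -0.3, 5.8]
opening: 0.489
```

Request:
arm_command(
  plan=[0,0,-10,0,0,0,-20,0,0,0,-20,0,0,0,-20,0,0,0,-20,0,0,0,-20,0,0,0,0,0],
)

```text
time_s: 15.6
eef_pos: [0.4483, 0.072, 0.1246]
eef_rot: [0.002, 0.738, 0.675, 0.002]
wrist_force: [0.3, -0.2, -1.0]
opening: 0.491
```

```bash
python3 -c "
import numpy as np
a=np.radians(-5);R=np.array([[np.cos(a),-np.sin(a)],[np.sin(a),np.cos(a)]])
for p in [(-30,-33),(-29,47)]: print(R@p+[486.8,-260.6])
a=np.radians(-5.9);R=np.array([[np.cos(a),-np.sin(a)],[np.sin(a),np.cos(a)]])
for p in [(0,-34),(0,41)]: print(R@p+[494.7,259.2])"
python3 go.py 454 -291 120 84.9
```

```text
[ 454.03801955 -290.85975275]
[ 462.00667366 -211.25133265]
[491.20505375 225.38010422]
[498.91449401 299.9828155 ]
theta 84.86 turn -0.001 then shift [-361.    37.9    4.6] now [448.3  72.  124.6] t 15.6 F [ 0.3 -0.2 -1. ] open 0.491
```

Request:
arm_command(
  plan=[-15,1.6,0,0,-30,3.2,0,0,-30,3.2,0,0,-30,3.2,0,0,-30,3.2,0,0,-30,3.2,0,0,-30,3.2,0,0,-30,3.2,0,0,-30,3.2,0,0,-30,3.2,0,0,-30,3.2,0,0,-30,3.2,0,0,-16,1.6,0,0,0,0,0,0,0,0,0,0],
)

```text
time_s: 17.1
eef_pos: [0.4515, -0.29, 0.1206]
eef_rot: [-0.001, 0.738, 0.674, 0.0]
wrist_force: [-0.4, -0.1, -1.6]
opening: 0.489
```

```bash
python3 go.py 454 -291 16.5 84.9
```

```text
theta 84.82 turn -0.001 then shift [ -0.8   2.6 104.1] now [ 451.5 -290.   120.6] t 17.1 F [-0.4 -0.1 -1.6] open 0.489
```

Request:
arm_command(
  plan=[-1,2.5,20,0,0,0,20,0,0,0,20,0,0,0,20,0,0,0,12,0,0,0,5,0,0,0,3,0,0,0,1.5,0,0,0,0,0,0,0,0.6,0,0,0,0,0],
)

```text
time_s: 18.2
eef_pos: [0.4546, -0.2925, 0.0198]
eef_rot: [0.0, 0.738, 0.675, 0.0]
wrist_force: [0.1, -1.1, -1.2]
opening: 0.49
```

Request:
arm_command(
  plan=[0,0,0.6,0,0,0,0,0],
)

```text
time_s: 18.4
eef_pos: [0.4543, -0.2922, 0.0188]
eef_rot: [0.0, 0.738, 0.675, 0.0]
wrist_force: [-0.4, -0.2, -1.0]
opening: 0.489
```

Request:
arm_command(
  plan=[0,0,0.6,0,0,0,0,0],
)

```text
time_s: 18.6
eef_pos: [0.4543, -0.2921, 0.018]
eef_rot: [-0.0, 0.738, 0.675, -0.0]
wrist_force: [0.5, 0.2, -0.7]
opening: 0.496
```

Request:
arm_command(
  plan=[0,0,0.7,0,0,0,0,0],
)

```text
time_s: 18.8
eef_pos: [0.4542, -0.2921, 0.0173]
eef_rot: [-0.0, 0.738, 0.675, 0.0]
wrist_force: [0.1, -0.2, -1.6]
opening: 0.491
```

Request:
arm_command(
  plan=[0,0,0.7,0,0,0,0,0],
)

```text
time_s: 19.0
eef_pos: [0.4542, -0.2921, 0.0166]
eef_rot: [-0.0, 0.738, 0.675, -0.0]
wrist_force: [0.6, -0.3, -0.8]
opening: 0.491
```

Request:
arm_command(
  plan=[0,0,0.6,0,0,0,0,0],
)

```text
time_s: 19.2
eef_pos: [0.4543, -0.2921, 0.0165]
eef_rot: [-0.0, 0.738, 0.675, -0.0]
wrist_force: [-1.5, 1.5, 4.3]
opening: 0.492
```

Request:
arm_command(
  plan=[0,0,0,0,0,0,0,0,0,0,0,0,0,0,0,0,0,0,-5,0,0,0,-15,0,0,0,-20,0,0,0,-20,0,0,0,-20,0,0,0,-20,0,0,0,-20,0,0,0,-20,0,0,0,0,0],
  grip=0.63,
)

```text
time_s: 20.5
eef_pos: [0.4561, -0.2938, 0.1605]
eef_rot: [0.004, 0.738, 0.675, 0.0]
wrist_force: [0.8, -0.6, -0.2]
opening: 0.629
```

```bash
python3 go.py 448.3 -71.8 155 84.9
```

```text
theta 84.85 turn -0.001 then shift [220.4 -27.5   5.5] now [ 456.1 -293.8  160.5] t 20.5 F [ 0.8 -0.6 -0.2] open 0.629
```

Request:
arm_command(
  plan=[12,-2,0,0,28,-3,0,0,28,-3.5,0,0,28,-3.5,0,0,28,-3.5,0,0,28,-3.5,0,0,28,-3.5,0,0,28,-3.5,0,0,12,-1.5,0,0,0,0,0,0,0,0,0,0],
)

```text
time_s: 21.6
eef_pos: [0.4465, -0.0708, 0.1558]
eef_rot: [-0.0, 0.738, 0.675, -0.0]
wrist_force: [-0.4, -0.1, 0.5]
opening: 0.63
```

```bash
python3 go.py 448.3 -71.8 20 84.9
python3 - <<'E'
from h import *
d=save('wrist','w4');print(proj(d,[.4483,-.0718,.058]),proj(d,[.4483,-.0718,.0]))
E
```

```text
theta 84.88 turn -0.0 then shift [ -0.9   1.9 135.8] now [446.5 -70.8 155.8] t 21.6 F [-0.4 -0.1  0.5] open 0.63
(np.float64(257.6604451871716), np.float64(189.95916473994254)) (np.float64(257.1715596446685), np.float64(174.7620583980609))
```

View pics/w4.png

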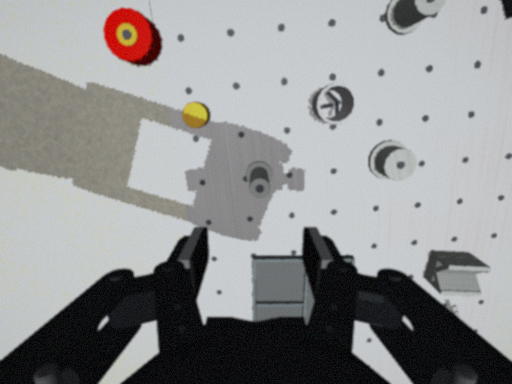

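The tall post's top is at (260,188), predicted (258,190), and it stands clear. The pot is at (332,103), far enough away.

Request:
arm_command(
  plan=[-0.5,3,20,0,0,0,20,0,0,0,20,0,0,0,20,0,0,0,20,0,0,0,16,0,0,0,12,0,0,0,6,0,0,0,0,0,0,0,0,0],
)

```text
time_s: 22.65
eef_pos: [0.4501, -0.0717, 0.0225]
eef_rot: [0.0, 0.738, 0.674, 0.0]
wrist_force: [-0.5, -0.4, 0.7]
opening: 0.628
```

Request:
arm_command(
  plan=[0,0,0,0,0,0,0,0,0,0,0,0,0,0,0,0,0,0,0,0,0,0,0,0,0,0,0,0],
  grip=0,
)

```text
time_s: 23.35
eef_pos: [0.4503, -0.0715, 0.0228]
eef_rot: [0.001, 0.738, 0.675, 0.0]
wrist_force: [-0.7, 1.2, 6.7]
opening: 0.216
```

Request:
arm_command(
  plan=[0,0,-10,0,0,0,-20,0,0,0,-20,0,0,0,-20,0,0,0,-20,0,0,0,-10,0,0,0,0,0],
)

```text
time_s: 24.05
eef_pos: [0.4506, -0.0717, 0.1236]
eef_rot: [0.001, 0.738, 0.675, 0.001]
wrist_force: [0.7, 0.2, -2.3]
opening: 0.219
```

```bash
python3 go.py 461.5 -212 120 84.9
```

```text
theta 84.85 turn -0.001 then shift [-138.8   23.3    3.6] now [450.6 -71.7 123.6] t 24.1 F [ 0.7  0.2 -2.3] open 0.219
```

Request:
arm_command(
  plan=[-14,2,0,0,-28,5,0,0,-28,5,0,0,-28,4.5,0,0,-28,5,0,0,-13,2,0,0,0,0,0,0,0,0,20,0,0,0,20,0,0,0,20,0,0,0,15,0,0,0,10,0,0,0,0,0],
)

```text
time_s: 25.35
eef_pos: [0.4593, -0.2102, 0.0354]
eef_rot: [-0.002, 0.738, 0.675, -0.0]
wrist_force: [-0.2, 0.5, -1.5]
opening: 0.216
```

```bash
python3 go.py 461.5 -212 26.5 84.9
```

```text
theta 84.88 turn -0.0 then shift [-1.6  2.4  8.9] now [ 459.3 -210.2   35.4] t 25.4 F [-0.2  0.5 -1.5] open 0.216
```

Request:
arm_command(
  plan=[-1.5,2,0,0,0,0,4,0,0,0,2,0,0,0,1,0,0,0,0,0,0,0,0.6,0,0,0,0,0],
)

```text
time_s: 26.05
eef_pos: [0.4624, -0.2136, 0.0295]
eef_rot: [0.0, 0.738, 0.675, 0.0]
wrist_force: [0.5, 0.3, -1.9]
opening: 0.218
```

Request:
arm_command(
  plan=[0,0,0.6,0,0,0,0,0],
)

```text
time_s: 26.25
eef_pos: [0.4624, -0.2135, 0.0289]
eef_rot: [-0.0, 0.738, 0.675, -0.0]
wrist_force: [0.1, -0.7, -1.4]
opening: 0.22
```

Request:
arm_command(
  plan=[0,0,0.6,0,0,0,0,0],
)

```text
time_s: 26.45
eef_pos: [0.4623, -0.2135, 0.0282]
eef_rot: [-0.0, 0.738, 0.675, -0.0]
wrist_force: [0.0, 0.0, -1.3]
opening: 0.217
```

Request:
arm_command(
  plan=[0,0,0.6,0,0,0,0,0],
)

```text
time_s: 26.65
eef_pos: [0.4624, -0.2135, 0.0276]
eef_rot: [-0.0, 0.738, 0.675, -0.0]
wrist_force: [-0.5, -0.2, -2.0]
opening: 0.214
```

Request:
arm_command(
  plan=[0,0,0.7,0,0,0,0,0],
)

```text
time_s: 26.85
eef_pos: [0.4624, -0.2135, 0.0269]
eef_rot: [-0.0, 0.738, 0.675, -0.0]
wrist_force: [-0.5, 0.1, -2.4]
opening: 0.219
```

Request:
arm_command(
  plan=[0,0,0.6,0,0,0,0,0],
)

```text
time_s: 27.05
eef_pos: [0.4624, -0.2136, 0.0268]
eef_rot: [-0.0, 0.738, 0.675, -0.0]
wrist_force: [-2.6, 2.0, 5.8]
opening: 0.215
```

Request:
arm_command(
  plan=[0,0,0,0,0,0,0,0,0,0,0,0,0,0,0,0,0,0,-5,0,0,0,-15,0,0,0,-20,0,0,0,-20,0,0,0,-20,0,0,0,-20,0,0,0,-25,0,0,0,0,0],
  grip=0.42,
)

```text
time_s: 28.25
eef_pos: [0.4645, -0.2151, 0.1553]
eef_rot: [0.003, 0.738, 0.675, 0.001]
wrist_force: [1.1, -0.4, 0.3]
opening: 0.42
```

Request:
arm_command(
  plan=[0,0,0,0.136,0,0,0,0.136,0,0,0,0.136,0,0,0,0.136,0,0,0,0.136,0,0,0,0.136,0,0,0,0.136,0,0,0,0.136,0,0,0,0.136,0,0,0,0.136,0,0,0,0.136,0,0,0,0.132,0,0,0,0],
  grip=0.8,
)

```text
time_s: 29.55
eef_pos: [0.462, -0.2133, 0.1507]
eef_rot: [-0.0, 0.997, -0.074, -0.0]
wrist_force: [0.4, 0.5, -0.4]
opening: 0.803
```

```bash
python3 go.py 674.4 -209.3 150 -8.4
```

```text
theta -8.5 turn -0.002 then shift [209.5 -34.9   0.7] now [ 462.  -213.3  150.7] t 29.6 F [ 0.4  0.5 -0.4] open 0.803
```

Request:
arm_command(
  plan=[10,-2,0,0,27,-4.5,0,0,27,-4.5,0,0,27,-4.5,0,0,27,-4.5,0,0,27,-4.5,0,0,27,-4.5,0,0,27,-4.5,0,0,10,-1.5,0,0,0,0,0,0,0,0,0,0],
)

```text
time_s: 30.65
eef_pos: [0.6735, -0.2093, 0.1507]
eef_rot: [-0.0, 0.997, -0.073, -0.001]
wrist_force: [0.4, 0.1, 1.2]
opening: 0.801
```

```bash
python3 go.py 674.4 -209.3 10 -8.4
python3 - <<'E'
from h import *
d=save('wrist','w5');print(proj(d,[.6744,-.2093,.035]),proj(d,[.6744,-.2093,.0]))
cv2.imwrite('pics/w5b.png',cv2.resize(d['color'][60:320,130:400,::-1],None,fx=2.2,fy=2.2,interpolation=cv2.INTER_CUBIC))
E
```

```text
theta -8.37 turn 0.001 then shift [ 9.000e-01 -1.000e-01  1.407e+02] now [ 673.5 -209.3  150.7] t 30.6 F [0.4 0.1 1.2] open 0.801
(np.float64(255.24913504016476), np.float64(182.22932642324864)) (np.float64(255.25286740993235), np.float64(173.7151573922899))
```

View pics/w5b.png

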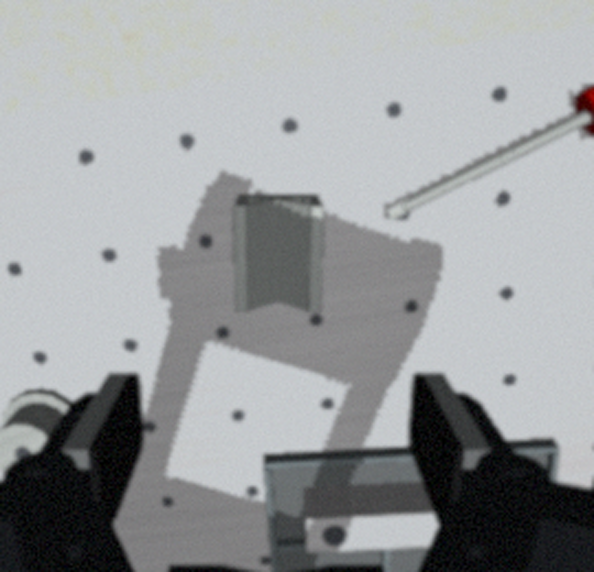

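The V-block's sides are parallel to the view at x = 236..321 (crop), with its centre about 4 mm further ahead than measured. The screwdriver tip at (390,212) is near the right finger, so I narrow the opening.

Request:
arm_command(
  plan=[4,1,20,0,0,0,20,0,0,0,20,0,0,0,20,0,0,0,20,0,0,0,16,0,0,0,12,0,0,0,7,0,0,0,3.5,0,0,0,0,0,0,0,0,0],
  grip=0.66,
)

```text
time_s: 31.8
eef_pos: [0.6788, -0.2115, 0.0139]
eef_rot: [0.0, 0.997, -0.073, 0.001]
wrist_force: [0.5, -0.1, 0.1]
opening: 0.663
```

Request:
arm_command(
  plan=[0,0,0,0,0,0,0,0,0,0,0,0,0,0,0,0,0,0,0,0,0,0,0,0,0,0,0,0],
  grip=0,
)

```text
time_s: 32.5
eef_pos: [0.679, -0.2115, 0.0142]
eef_rot: [0.0, 0.997, -0.073, 0.001]
wrist_force: [-0.2, 0.5, 7.5]
opening: 0.456
```

Request:
arm_command(
  plan=[0,0,-10,0,0,0,-20,0,0,0,-20,0,0,0,-20,0,0,0,-20,0,0,0,-20,0,0,0,0,-0.042,0,0,0,0],
)

```text
time_s: 33.3
eef_pos: [0.6786, -0.2114, 0.1251]
eef_rot: [0.0, 0.999, -0.052, 0.001]
wrist_force: [-0.4, -0.8, -4.0]
opening: 0.456
```

```bash
python3 go.py 491.2 225.4 120 -5.9
```

```text
theta -6.0 turn -0.002 then shift [-231.3 -415.2    5.1] now [ 678.6 -211.4  125.1] t 33.3 F [-0.4 -0.8 -4. ] open 0.456
```

Request:
arm_command(
  plan=[-7,-13,0,0,-14.5,-26,0,0,-14.5,-26,0,0,-14.5,-26,0,0,-14.5,-26,0,0,-14.5,-26,0,0,-14.5,-26,0,0,-14.5,-26,0,0,-14.5,-26,0,0,-14.5,-26,0,0,-14.5,-26,0,0,-14.5,-26,0,0,-14.5,-26,0,0,-14.5,-26,0,0,-14.5,-26,0,0,-14.5,-26,0,0,-7,-12,0,0,0,0,0,0,0,0,0,0],
)

```text
time_s: 35.2
eef_pos: [0.491, 0.2257, 0.1227]
eef_rot: [0.0, 0.999, -0.052, -0.0]
wrist_force: [-0.3, 0.0, -3.1]
opening: 0.454
```

```bash
python3 go.py 491.2 225.4 18 -5.9; python3 -c "
from h import *
save('wrist','w6')"
```

```text
theta -5.99 turn -0.002 then shift [  0.2   0.3 104.7] now [491.  225.7 122.7] t 35.2 F [-0.3  0.  -3.1] open 0.454
```

View pics/w6.png

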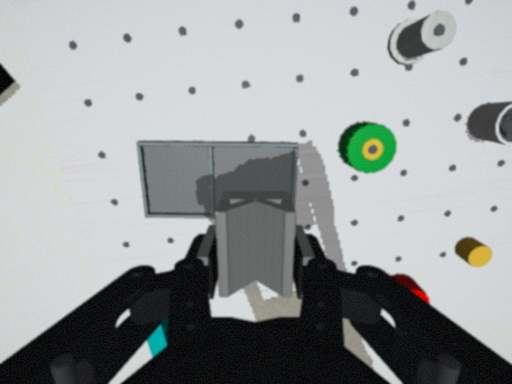

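The V-block is held level and square with tray2's right (larger) bay. I'll lower it.

Request:
arm_command(
  plan=[0,0,20,0,0,0,20,0,0,0,20,0,0,0,20,0,0,0,12,0,0,0,5,0,0,0,3,0,0,0,1.5,0,0,0,0,0,0,0,0.6,0,0,0,0,0],
)

```text
time_s: 36.35
eef_pos: [0.4918, 0.226, 0.0213]
eef_rot: [-0.0, 0.999, -0.052, 0.0]
wrist_force: [0.1, 0.7, -3.0]
opening: 0.451
```

Request:
arm_command(
  plan=[0,0,0.7,0,0,0,0,0],
)

```text
time_s: 36.55
eef_pos: [0.4915, 0.2259, 0.0202]
eef_rot: [-0.0, 0.999, -0.053, 0.0]
wrist_force: [-0.8, -0.5, -2.7]
opening: 0.456
```

Request:
arm_command(
  plan=[0,0,0.7,0,0,0,0,0],
)

```text
time_s: 36.75
eef_pos: [0.4914, 0.2258, 0.0193]
eef_rot: [0.0, 0.999, -0.053, -0.0]
wrist_force: [0.6, 0.1, -2.5]
opening: 0.454
```

Request:
arm_command(
  plan=[0,0,0.6,0,0,0,0,0],
)

```text
time_s: 36.95
eef_pos: [0.4914, 0.2258, 0.0187]
eef_rot: [0.0, 0.999, -0.053, -0.0]
wrist_force: [1.1, 0.1, -3.6]
opening: 0.451
```

Request:
arm_command(
  plan=[0,0,0.6,0,0,0,0,0],
)

```text
time_s: 37.15
eef_pos: [0.4915, 0.2259, 0.0182]
eef_rot: [-0.0, 0.999, -0.053, 0.0]
wrist_force: [0.1, 0.3, -2.6]
opening: 0.449
```

Request:
arm_command(
  plan=[0,0,0.6,0,0,0,0,0],
)

```text
time_s: 37.35
eef_pos: [0.4915, 0.2259, 0.0182]
eef_rot: [0.0, 0.999, -0.053, -0.0]
wrist_force: [-2.9, -0.5, 4.6]
opening: 0.449
```

Request:
arm_command(
  plan=[0,0,0,0,0,0,0,0,0,0,0,0,0,0,0,0,0,0,-5,0,0,0,-15,0,0,0,-20,0,0,0,-20,0,0,0,-20,0,0,0,-20,0,0,0,-20,0,0,0,0,0],
  grip=0.62,
)

```text
time_s: 38.55
eef_pos: [0.4939, 0.2265, 0.1419]
eef_rot: [-0.001, 0.999, -0.053, 0.004]
wrist_force: [0.3, -0.7, 0.6]
opening: 0.618
```

Request:
arm_command(
  plan=[0,0,0,-0.131,0,0,0,-0.131,0,0,0,-0.131,0,0,0,-0.131,0,0,0,-0.131,0,0,0,-0.131,0,0,0,-0.131,0,0,0,-0.131,0,0,0,-0.131,0,0,0,-0.131,0,0,0,-0.131,0,0,0,-0.131,0,0,0,0],
  grip=0.68,
)

```text
time_s: 39.85
eef_pos: [0.4911, 0.2258, 0.1372]
eef_rot: [-0.0, 0.743, 0.67, -0.0]
wrist_force: [-0.2, -0.7, -0.4]
opening: 0.683
```

```bash
python3 go.py 594 -67.9 135 84
```

```text
theta 84.1 turn 0.002 then shift [-281.3  133.1    2.2] now [491.1 225.8 137.2] t 39.9 F [-0.2 -0.7 -0.4] open 0.683
```

Request:
arm_command(
  plan=[-14,6.5,0,0,-28,13.3,0,0,-28,13.3,0,0,-28,13.3,0,0,-28,13.3,0,0,-28,13.3,0,0,-28,13.3,0,0,-28,13.3,0,0,-28,13.3,0,0,-28,13.3,0,0,-15,6.5,0,0,0,0,0,0,0,0,0,0],
)

```text
time_s: 41.15
eef_pos: [0.5937, -0.0672, 0.1372]
eef_rot: [-0.001, 0.743, 0.669, -0.0]
wrist_force: [-0.4, 0.3, 0.4]
opening: 0.683
```

```bash
python3 go.py 594 -67.9 12 84
python3 - <<'E'
from h import *
d=save('wrist','w7');print(proj(d,[.594,-.0679,.030]))
E
```

```text
theta 83.94 turn -0.001 then shift [ -0.6   0.4 125.2] now [593.7 -67.2 137.2] t 41.1 F [-0.4  0.3  0.4] open 0.683
(np.float64(256.0848467008567), np.float64(186.88334858548092))
```

View pics/w7.png

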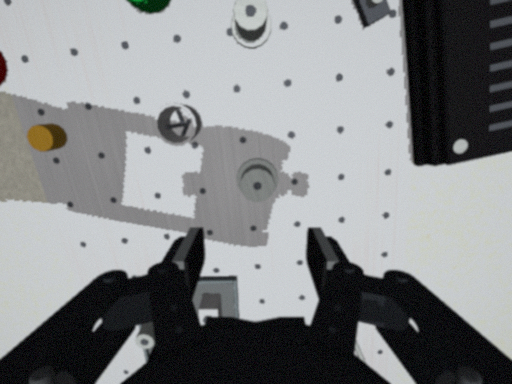

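The short post's hole is at (258,185), as predicted (256,187). The pot at (178,122) is clear of the left finger.

Request:
arm_command(
  plan=[-0.5,2,20,0,0,0,20,0,0,0,20,0,0,0,20,0,0,0,15,0,0,0,12,0,0,0,10,0,0,0,6,0,0,0,4,0,0,0,0,0,0,0,0,0],
)

```text
time_s: 42.3
eef_pos: [0.5966, -0.0683, 0.0111]
eef_rot: [0.0, 0.743, 0.669, 0.0]
wrist_force: [-0.3, 0.2, 0.7]
opening: 0.683
```

Request:
arm_command(
  plan=[0,0,0,0,0,0,0,0,0,0,0,0,0,0,0,0,0,0,0,0,0,0,0,0,0,0,0,0],
  grip=0,
)

```text
time_s: 43.0
eef_pos: [0.5969, -0.0683, 0.0115]
eef_rot: [0.001, 0.743, 0.669, 0.0]
wrist_force: [-1.5, 0.3, 5.1]
opening: 0.375
```

Request:
arm_command(
  plan=[0,0,-10,0,0,0,-20,0,0,0,-20,0,0,0,-20,0,0,0,-20,0,0,0,-20,0,0,0,0,0,0,0,0,0],
)

```text
time_s: 43.8
eef_pos: [0.596, -0.068, 0.1205]
eef_rot: [0.0, 0.743, 0.669, 0.0]
wrist_force: [-0.4, -0.3, -1.9]
opening: 0.376
```

```bash
python3 go.py 499 300.5 120 84
```

```text
theta 84.04 turn 0.001 then shift [ 356.4 -135.     0.5] now [596.  -68.  120.5] t 43.8 F [-0.4 -0.3 -1.9] open 0.376
```

Request:
arm_command(
  plan=[14,-5,0,0,27.4,-10.4,0,0,27.4,-10.4,0,0,27.4,-10.4,0,0,27.4,-10.4,0,0,27.4,-10.4,0,0,27.4,-10.4,0,0,27.4,-10.4,0,0,27.4,-10.4,0,0,27.4,-10.4,0,0,27.4,-10.4,0,0,27.4,-10.4,0,0,27.4,-10.4,0,0,14,-5,0,0,0,0,0,0,0,0,0,0],
)

```text
time_s: 45.4
eef_pos: [0.4985, 0.3005, 0.1197]
eef_rot: [-0.0, 0.743, 0.67, -0.001]
wrist_force: [-0.7, -0.5, -1.8]
opening: 0.373
```

```bash
python3 go.py 499 300.5 16 84
```

```text
theta 84.09 turn 0.002 then shift [  0.    0.5 103.7] now [498.5 300.5 119.7] t 45.4 F [-0.7 -0.5 -1.8] open 0.373
```

Request:
arm_command(
  plan=[0,0,20,0,0,0,20,0,0,0,20,0,0,0,20,0,0,0,12,0,0,0,5,0,0,0,3,0,0,0,1.5,0,0,0,0,0,0,0,0.6,0,0,0,0,0],
)

```text
time_s: 46.5
eef_pos: [0.4995, 0.3009, 0.019]
eef_rot: [0.0, 0.743, 0.669, 0.0]
wrist_force: [-0.3, -0.1, -1.6]
opening: 0.374
```

Request:
arm_command(
  plan=[0,0,0.7,0,0,0,0,0],
)

```text
time_s: 46.7
eef_pos: [0.4992, 0.3008, 0.0179]
eef_rot: [0.0, 0.743, 0.669, 0.0]
wrist_force: [0.8, -0.8, -2.0]
opening: 0.369
```

Request:
arm_command(
  plan=[0,0,0.7,0,0,0,0,0],
)

```text
time_s: 46.9
eef_pos: [0.4991, 0.3008, 0.017]
eef_rot: [-0.0, 0.743, 0.669, -0.0]
wrist_force: [-0.3, -0.0, -1.1]
opening: 0.375
```

Request:
arm_command(
  plan=[0,0,0.6,0,0,0,0,0],
)

```text
time_s: 47.1
eef_pos: [0.4991, 0.3007, 0.0164]
eef_rot: [-0.0, 0.743, 0.669, -0.0]
wrist_force: [-0.3, -0.5, -1.7]
opening: 0.369
```

Request:
arm_command(
  plan=[0,0,0.6,0,0,0,0,0],
)

```text
time_s: 47.3
eef_pos: [0.4991, 0.3007, 0.0158]
eef_rot: [-0.0, 0.743, 0.669, -0.0]
wrist_force: [0.0, 1.7, -1.5]
opening: 0.372
```

Request:
arm_command(
  plan=[0,0,0.6,0,0,0,0,0],
)

```text
time_s: 47.5
eef_pos: [0.4992, 0.3008, 0.0155]
eef_rot: [0.0, 0.743, 0.669, -0.0]
wrist_force: [-2.0, -0.5, 1.0]
opening: 0.374
```

Request:
arm_command(
  plan=[0,0,0.4,0,0,0,0,0],
)

```text
time_s: 47.7
eef_pos: [0.4993, 0.3008, 0.0155]
eef_rot: [0.0, 0.743, 0.669, 0.0]
wrist_force: [-2.0, -1.8, 5.3]
opening: 0.374
```

Request:
arm_command(
  plan=[0,0,0,0,0,0,0,0,0,0,0,0,0,0,0,0,0,0,-5,0,0,0,-15,0,0,0,-20,0,0,0,-20,0,0,0,-20,0,0,0,-20,0,0,0,-20,0,0,0,-20,0,0,-15,0,0,0,-30,0,0,0,-30,0,0,0,-30,0,0,0,-30,0,0,0,-15,0,0],
  grip=0.55,
)

```text
time_s: 49.5
eef_pos: [0.3481, 0.3166, 0.1558]
eef_rot: [-0.0, 0.743, 0.67, 0.0]
wrist_force: [-0.2, -1.0, -0.1]
opening: 0.548
```

Request:
arm_command(
  plan=[-25,0,-5,0,-25,0,-5,0,-25,0,-5,0,-25,0,-5,0,-25,0,-5,0,-25,0,-5,0,-25,0,-5,0,-25,0,-5,0,-25,0,-5,0,-25,0,-5,0,-25,0,0,0,-25,0,0,0,0,0,0,0,0,0,0,0],
)

```text
time_s: 50.9
eef_pos: [0.3193, 0.0175, 0.2056]
eef_rot: [0.001, 0.744, 0.669, 0.001]
wrist_force: [0.2, 1.1, -0.8]
opening: 0.548
```

Run:
```python
from h import *
d=save('top','top1');s=save('scene','scene1')
a=cv2.resize(d['color'][100:240,125:410,::-1],None,fx=2.8,fy=2.8,interpolation=cv2.INTER_CUBIC);cv2.imwrite('pics/top1c.png',a)
b=cv2.resize(s['color'][135:310,110:430,::-1],None,fx=2.5,fy=2.5,interpolation=cv2.INTER_CUBIC);cv2.imwrite('pics/scene1c.png',b)
```

```text
(no output)
```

View pics/top1c.png

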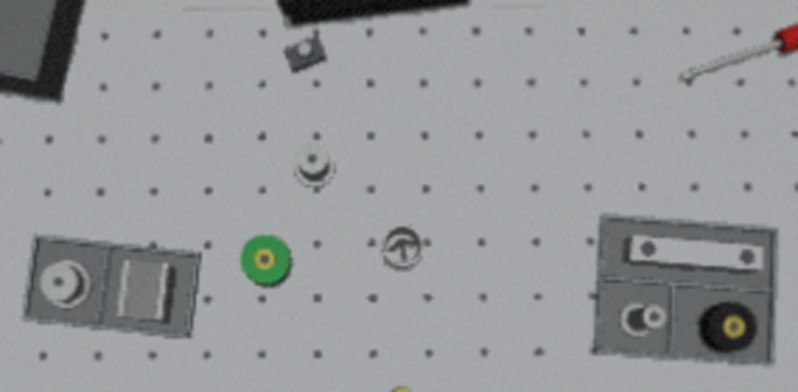

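View pics/scene1c.png

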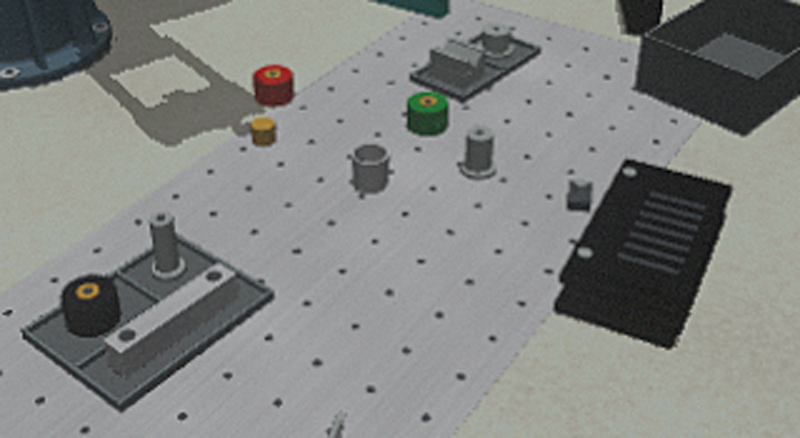

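Both pictures show all five parts upright in their bays, the mid post and pot still standing, and the green and red discs untouched. The fence looks close to the right end wall, so I'll check its numbers.

Run:
```python
from h import *
d=load('top1');a=np.radians(-5);Rm=np.array([[np.cos(a),-np.sin(a)],[np.sin(a),np.cos(a)]])
g=lambda X,Y,z:px(d,125+X/2.8,100+Y/2.8,z)[:2]*1000
t3=lambda p:np.round(Rm.T@(p-[486.8,-260.6]),1)
A,B=g(648,249,.032),g(748,257,.032)
print('fence',t3((A+B)/2),np.linalg.norm(A-B),t3(A),t3(B));print('nut',t3(g(734,327,.034)),'tall',t3(g(654,317,.062)))
t2=lambda p:np.round(Rm.T@(p-[494.7,259.2]),1)
print('short',t2(g(58,283,.034)),'v',t2(g(144,290,.039)))
print('mid',g(313,159,.044),'pot',g(402,246,.02))
```

```text
fence [31.5 -1.5] 90.82096702416771 [31.5 43.9] [ 31.5 -46.9]
nut [-31.8 -35.7] tall [-30.5  44.8]
short [-2.8 42.9] v [ -3.  -35.3]
mid [602.31849748  76.1554137 ] pot [527.75757282  -2.00320902]
```

```bash
python3 -c "
from bench import ctrl
print(ctrl.get_obs()['time_s']); print(ctrl.hand_in())"
```

```text
51.0
the job is handed in; nothing more can be done
None
```

Both kits are made up and the job is handed in at 51 s of the 128 s allowed. I placed the parts in the order you gave: fence, nut and tallest standoff in the three-bay tray, then V-block and shortest standoff in the two-bay tray. Each part was lowered until the wrist force showed touchdown at the tray-floor height, then released.

**Final check:** pictures from the top and scene cameras show all five parts upright in their bays. Measured in the tray frames, the centres are within about 4 mm of the bay centres:

| Part | Measured (x, y), mm | Bay centre (x, y), mm |
|---|---|---|
| Fence bar | 31.5, -1.5 | 33, 0 |
| Nut | -31.8, -35.7 | -28, -33 |
| Tallest standoff | -30.5, 44.8 | -28, 47 |
| V-block | -3.0, -35.3 | 0, -34 |
| Shortest standoff | -2.8, 42.9 | 0, 41 |

- **Left alone:** the middle standoff and the pot measured within 1 mm of their starting positions. The green and red discs look untouched in the final pictures.
- **Disagreements:** the only ones were wrist-camera offsets of about 2–4 mm from the top-camera positions, allowed for before each grasp. No check failed.

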